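# Clamp a sample jar with a cam lock

## Robot

A 7-joint arm with a two-finger parallel gripper is mounted at the origin on a cart in front of the work surface, level with it; the furniture and walls round the work are solid. World frame = base frame: x ahead of the robot, y to its left, z up, the work surface at z = 0. Lengths are in mm, angles in rad, forces in N, time in s.
With the tool pointing down it reaches from about 425 to 875 mm from the base axis. Payload 9.9 kg.
Tool frame: the origin (TCP) lies midway between the tips of the shut fingers; the grasp point (between the pads) lies bot.pinch_z behind it (bot.pinch_z is the distance from the TCP to the grasp point, in mm); z points along the fingers, y is the line along which they close (so a half turn about z gives the same grasp; the last joint's range is limited). The gripper opens to 85 mm and grips with 20 to 120 N. Pads are 22 mm wide; open, the fingers measure 114 mm over their backs; the gripper's body (76 mm by 85 mm) begins 54 mm behind the grasp point. The pads swing forward as they close: fully open they stand 13 mm farther back than shut.
Start: joints at [-1.282, 0.576, 0.025, 1.437, -0.015, 1.129, -0.057], TCP at [245.845, 628.641, 231.289] pointing down, gripper open.
Joint ranges: [-2.76, 2.76], [-0.34, 2.15], [-1.52, 1.57], [0.19, 2.46], [-1.09, 4.23], [0.17, 1.99], [-2.82, 2.82]. Speed limits (rad/s): [2.22, 2.22, 3.01, 3.01, 3.14, 3.14, 3.14].

## Interface

Orientations are given as a rotation vector (axis times angle).
In Python, from bench import bot gives the robot as it stands.
- The arm moves only by the tool step_arm, never from a script. Its argument "series" is a list of rows, each a list of 5 numbers: the finger opening in mm, from 0 to 85.4, then the shift along the world's x, y, z in mm, then the turn about the world's z in rad. In form: [[fingers, x, y, z, twist], ...]. A call has 1 to 12 rows; each row shifts and turns the commanded pose from where the row before left it; what a row does not reach is not made up. A row lasts 1/10 s, in which the tool goes at most 50 mm and 8.59 degrees, less where a joint would pass 70% of its speed; a pose out of reach is approached as far as the arm can. A call with a gripper value outside its range is refused whole. The fingers move at their own pace and stop on an object; "grip_force" is the grip in N (left out, the last holds). Time passes only in rows, so rows that do not move let the fingers close. It gives the time, the measured TCP pose, the force, the opening and the grip force at its end, in the units of the state.
- bot.get_obs(): the state, without advancing time (a new reading comes with each control period).
- bot.snapshot(name): name is "scene" or "top"; returns the picture (420x560x3 uint8, blue, green, red); there is no depth.
- bot.camera_info(name): a dict with "fx", "fy", "cx", "cy" (pixels), "k1" (the pictures are not rectified: a ray, as slopes to the right and down, at radius r is drawn at 1 + k1 r^2 times it, then the intrinsics apply), "extrinsics" (4x4, takes a point from camera to world coordinates). Camera axes: x right, y down, z forward; pixel columns grow to the right and rows downward; lengths in mm; the calibration is good to about 2 mm. A picture is of the moment at which its call begins. camera_info takes no time and is no camera call.
- bot.hand_in(): hands the job in; it is judged then, once.
Trained networks look in the newest picture that a camera, given by its name, has taken for a name from the list of things; names that differ only in an ending like _2 or _b are one class to them, and where a whole thing is asked for, a point or a joint stands for the part that bears it (a point fixed in the world has none). Each returns a list of dicts, best first, with "score" (0 to 1); they miss things now and then, are a little off and sometimes report something else, mostly with a low value. They report only what shows in the picture. A call takes as long as a camera call. They do not tell look-alikes from the thing itself.
- bot.boxes_of(query, camera): "point" ([x, y, z] in mm, in the coordinates of the camera as it stood for that picture, good to about 4 mm: the middle of the surface that is visible of it).
- bot.tip_of(query, camera): "point" ([x, y, z] in mm, in the coordinates of the camera as it stood for that picture, good to about 4 mm: a listed point, or the origin of a listed thing).
The state is a dict: "clock": time; "joint_pos": joint angles; "joint_velocities": joint speeds; "tau": joint torques, N m; "eef_pos": TCP position; "ee_rot": TCP orientation; "force": force on the tool from outside, world axes, zero at the start; "moment": the same for the moment, N m; "finger_gap": finger opening in mm; "gripper_force": force on a finger pad.
Only numpy, scipy, OpenCV 4.12 (cv2) and the standard library are available. Lean on these libraries where they do the work, as an engineer would, in place of code of your own. Each camera call takes 0.05 s, during which the arm holds its last target. There are 200 camera calls.

## Task

Stand the small jar with the blue lid in the V nest of the cam clamp. Turn the red knob clockwise until the sprung jaw drops into the cam's notch and grips the jar, then on gently until you feel the notch's end bear on the jaw, and hold it snug for half a second without forcing it (about 0.25 N m, always below 0.5). Let go, and leave everything else where it is.

Things in the scene. Friction and masses are not known exactly. Their poses are not given: they have to be found in the camera images.
- clamp: Fixed cam clamp: aluminium base plate 7 mm thick, x = -40 to 68, y = -102 to 102 mm, with the red knob and cam on its right (-y) part and a blue V nest for a jar on its left. Origin on the bench; x points away from the robot at yaw 0, y left, z up. Blue wall behind the jaw, top at z = 25 mm.
- nest_seat (a point): Point on the plate's top (z = 7 mm), at x = 8, y = 52 mm of the clamp, its axes: where the axis of a jar pushed home in the V stands. The V opens to +x, its blocks end at z = 27 mm. While the jaw is back the jar's axis may stand 0 to 6 mm from here towards +x; at +3 mm there are 3 mm of room to each side.
- jaw: Sprung jaw: steel bar 146 mm long along the clamp's y, top at z = 19 mm, black pad at the nest (top z = 25 mm), brass nose riding on the cam's rim. Origin in the pad's face. Its x in the clamp's frame is 34 to 36 mm while held back; when the nose drops into the notch a spring (6 to 8 N) drives it to -x: 28 mm with the jar clamped. Without a jar it runs to 26 mm: wrong.
- knob: Red bar knob with the dark cam disc (radius 32 mm, top at z = 17 mm). Origin on its upright axis (clamp x = 0, y = -52 mm), on the plate; x along the bar. Locks clockwise seen from above. The cam is set on it at a different angle each time: the jaw drops after 0.3 to 1.2 rad of turn; 0.1 to 0.25 rad later the notch's end, a hard stop, meets the nose. It stays where it is left.
- knob_grip (a point): Grip point on the axis, z = 43 mm; x along the bar (46 long, 14 wide, z = 28 to 54 mm). Torque: up to 0.2 N m either way on the rim; the nose pushes the knob clockwise, up to 0.6, as it slips in; near 0 in the notch; then it resists, rising by 0.1 per 0.01 rad at its end. Snug: end presses the nose, 28 mm off the axis, with over 4 N (0.11 N m) for 0.3 s; over 20 N (0.55) is forcing.
- blue_jar_center (a point): White plastic sample jar with a blue screw lid: 50 mm high, body diameter 40 mm, lid diameter 44 mm from 34 mm above its foot up; 40 g. The point is on its axis at half its height, 25 mm above its foot. It stands loose on the bench.
- white_jar_a_center (a point): Same jar with a white lid, a bystander; its centre, half-way up.
- white_jar_b_center (a point): Another jar with a white lid, a bystander; its centre, half-way up.
- tape_roll: Roll of label tape lying flat, 70 mm across, 25 mm high, a bystander; origin at its underside.
- petri: Petri dish, 90 mm across, 14 mm high, a bystander; origin at its underside.
- timer: White lab timer, 28 x 62 x 59 mm, standing, a bystander; origin at its underside.
- marker: Black felt marker lying, 140 mm long, 15 mm thick, a bystander; origin at its underside.
There are look-alikes about, which are no part of the job. What is shaped like the part that bears blue_jar_center but brown is not meant.

How it is judged:
By the outcome, as a careful person would: the job done as asked, in the order asked, and still so for the second after the job is handed in, with the robot touching nothing.
It also fails if it takes over 67 s, if anything falls off the work surface, if the arm or the gripper's body presses on something with over 40 N, if the wrist force passes 120 N, or if a joint passes its speed limit or range.

## Working session

There is one attempt and no reset: what is moved stays moved. The work goes in short steps, Python scripts to look and compute and a tool call to move; the robot and the scene stay as the last step left them, time stands still between calls to the robot, and variables do not carry over. Pictures are saved under pics/ and viewed, at most 10 in all, crops included, and the job is handed in when it is done.

Besides the shell and the picture viewer there is one more tool, called after ">>>" by a JSON object that holds its "op" and its "data". step_arm: Moves the arm, as the interface text tells. Its arguments: {"type":"object","properties":{"series":{"type":"array","items":{"type":"array","items":{"type":"number"}}},"grip_force":{"type":"number"}},"required":["series"]}

```bash
mkdir -p pics; cat > h.py <<'E'
import numpy as np,cv2
from bench import bot
def w(p,cam):
    T=np.array(bot.camera_info(cam)["extrinsics"]);return (T@np.r_[p,1])[:3]
def px(P,cam):
    c=bot.camera_info(cam);T=np.linalg.inv(np.array(c["extrinsics"]));q=(T@np.r_[P,1])[:3];s=q[:2]/q[2];s=s*(1+c["k1"]*(s@s))
    return np.array([c["fx"]*s[0]+c["cx"],c["fy"]*s[1]+c["cy"]])
def ray(u,v,z,cam):
    "pixel -> world at height z"
    c=bot.camera_info(cam);T=np.array(c["extrinsics"])
    d=np.array([(u-c["cx"])/c["fx"],(v-c["cy"])/c["fy"]]);s=d.copy()
    for _ in range(10): s=d/(1+c["k1"]*(s@s))
    r=T[:3,:3]@np.r_[s,1];o=T[:3,3];return o+r*(z-o[2])/r[2]
E
python3 - <<'E'
from h import *
for c in ("scene","top"):
    cv2.imwrite(f"pics/{c}0.png",bot.snapshot(c))
    T=np.array(bot.camera_info(c)["extrinsics"]);print(c,T.round(2).tolist(),bot.camera_info(c)["fx"])
    for q in ("blue_jar_center","nest_seat","knob_grip","jaw","clamp","white_jar_a_center","timer","tape_roll","petri","marker"):
        print(q,[(w(d["point"],c).round(0).tolist(),px(w(d["point"],c),c).round().tolist(),round(d["score"],2)) for d in bot.tip_of(q,c)])
o=bot.get_obs();print(o["ee_rot"],o["clock"],bot.pinch_z,o["force"],o["moment"])
E
```

```text
scene [[0.9, -0.25, 0.37, 142.25], [-0.44, -0.5, 0.75, -846.3], [-0.0, -0.83, -0.55, 681.14], [0.0, 0.0, 0.0, 1.0]] 431.2278890905176
blue_jar_center [([396.0, -295.0, 25.0], [272.0, 309.0], 0.87), ([524.0, -122.0, 25.0], [289.0, 243.0], 0.86), ([588.0, -304.0, 25.0], [354.0, 283.0], 0.85), ([552.0, -223.0, 26.0], [320.0, 265.0], 0.72)]
nest_seat [([592.0, 182.0, 3.0], [263.0, 186.0], 0.86), ([554.0, -220.0, 27.0], [320.0, 263.0], 0.2)]
knob_grip [([567.0, 80.0, 41.0], [269.0, 194.0], 0.59)]
jaw [([621.0, 174.0, 10.0], [273.0, 184.0], 0.55)]
clamp [([479.0, -363.0, 24.0], [325.0, 318.0], 0.7), ([579.0, 132.0, 1.0], [266.0, 196.0], 0.62)]
white_jar_a_center [([480.0, -360.0, 22.0], [324.0, 318.0], 0.74), ([330.0, 248.0, 2.0], [172.0, 197.0], 0.39)]
timer [([758.0, 101.0, 5.0], [324.0, 186.0], 0.92)]
tape_roll [([745.0, -322.0, 1.0], [413.0, 273.0], 0.77)]
petri [([383.0, 368.0, 2.0], [179.0, 175.0], 0.77)]
marker [([328.0, 248.0, 2.0], [172.0, 197.0], 0.51)]
top [[0.0, -0.99, 0.15, 340.71], [-1.0, -0.0, 0.0, -17.95], [-0.0, -0.15, -0.99, 1455.58], [0.0, 0.0, 0.0, 1.0]] 475.37591301165
[... 246 characters left out ...]
 0.16)]
nest_seat [([595.0, 183.0, 8.0], [216.0, 198.0], 0.66)]
knob_grip [([564.0, 84.0, 44.0], [247.0, 206.0], 0.82)]
jaw [([618.0, 177.0, 8.0], [218.0, 190.0], 0.51)]
clamp [([574.0, 135.0, 1.0], [231.0, 205.0], 0.66)]
white_jar_a_center [([477.0, -360.0, 21.0], [394.0, 236.0], 0.55)]
timer [([754.0, 101.0, 2.0], [243.0, 148.0], 0.58)]
tape_roll [([746.0, -320.0, 3.0], [377.0, 151.0], 0.73), ([548.0, -221.0, 30.0], [348.0, 212.0], 0.44)]
petri [([377.0, 367.0, -2.0], [154.0, 269.0], 0.89)]
marker [([331.0, 249.0, -0.0], [192.0, 284.0], 0.46)]
[-5.82161563e-01 -3.08715200e+00  9.04380129e-05] 1.1 18.700000000000003 [-0.62716759  0.13756521  0.67288551] [ 0.04264429 -0.0290859   0.05630602]
```

```bash
python3 - <<'E'
import cv2,numpy as np
s=cv2.imread("pics/scene0.png");t=cv2.imread("pics/top0.png")
a=cv2.resize(t[120:300,140:410],None,fx=2.96,fy=2.96,interpolation=cv2.INTER_CUBIC)
cv2.imwrite("pics/topc.png",a)
a=cv2.resize(t[170:230,190:270],None,fx=6,fy=6,interpolation=cv2.INTER_CUBIC)
b=cv2.resize(s[160:230,220:320],None,fx=5.14,fy=5.14,interpolation=cv2.INTER_CUBIC)[:360,:320]
b=cv2.resize(s[230:350,250:350],None,fx=3,fy=3,interpolation=cv2.INTER_CUBIC)
cv2.imwrite("pics/clampc.png",np.hstack([a,b]))
E
```

```text
(no output)
```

View pics/topc.png

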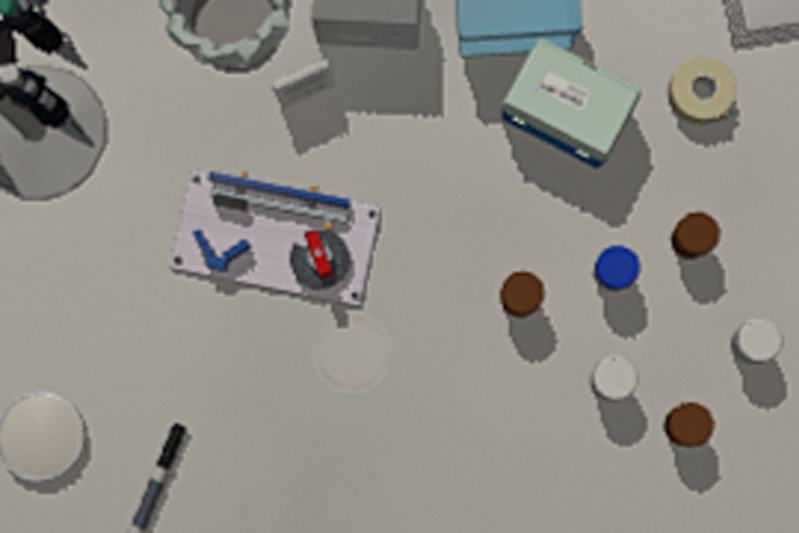

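View pics/clampc.png

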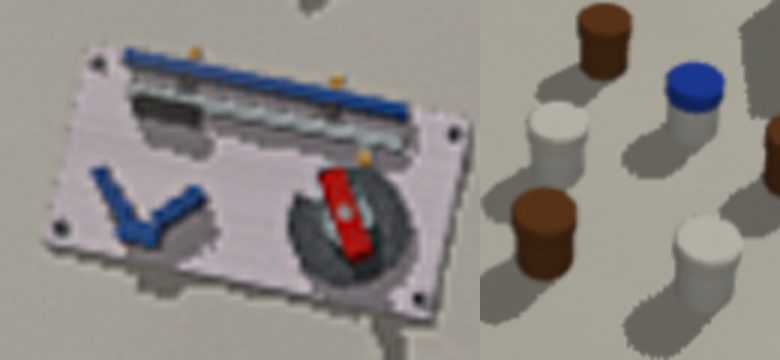

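View pics/scene0.png

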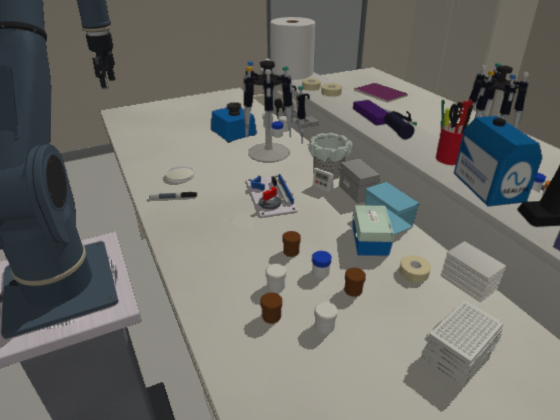

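The blue-lidded jar stands at top-crop (617,267), about (549,-221), with brown look-alikes around it. The clamp has its V at (220,250) and the red knob at (318,255). Next I'll refine these positions from colour blobs and the plate corners.

```bash
python3 - <<'E'
from h import *
from scipy.spatial.transform import Rotation as R
t=cv2.imread("pics/top0.png");s=cv2.imread("pics/scene0.png")
def blob(im,lo,hi,x0,x1,y0,y1):
    hsv=cv2.cvtColor(im,cv2.COLOR_BGR2HSV);m=cv2.inRange(hsv,lo,hi);k=np.zeros_like(m);k[y0:y1,x0:x1]=m[y0:y1,x0:x1]
    return k
m=blob(t,(110,120,60),(130,255,255),335,362,198,225);M=cv2.moments(m,True)
print("lid top",ray(M["m10"]/M["m00"],M["m01"]/M["m00"],49,"top"),M["m00"])
m=blob(t,(0,150,110),(8,255,255),230,265,190,220)|blob(t,(172,150,110),(180,255,255),230,265,190,220)
ys,xs=np.nonzero(m);P=np.array([ray(x,y,53,"top")[:2] for x,y in zip(xs,ys)])
e,v=np.linalg.eigh(np.cov(P.T));d=v[:,1];d=d*np.sign(d[0]);print("knob",P.mean(0),len(P),np.degrees(np.arctan2(d[1],d[0])),np.sqrt(e))
C=np.array([[95,45],[45,245],[430,320],[475,115]])/6+[190,170]-0.5+.5/6
W=np.array([ray(u,v,7,"top")[:2] for u,v in C]);print(W.round(1).tolist())
L=np.array([[68,102],[-40,102],[-40,-102],[68,-102]])
A,_=cv2.estimateAffinePartial2D(L.astype(float),W);print("scale",np.hypot(A[0,0],A[1,0]))
y=np.arctan2(A[1,0],A[0,0]);Rm=np.array([[np.cos(y),-np.sin(y)],[np.sin(y),np.cos(y)]]);c=W.mean(0)-Rm@L.mean(0)
print("yaw",y,"org",c,"nest",c+Rm@[8,52],"nest+3",c+Rm@[11,52],"knob",c+Rm@[0,-52])
print(W-(c+(Rm@L.T).T))
o=bot.get_obs();T=R.from_rotvec(o["ee_rot"]).as_matrix();print(T.round(3).tolist(),"y ang",np.arctan2(T[1,1],T[0,1]))
print("stand",ray(155,164,0,"top"), "stand2",[ray(u,v,0,"top").round() for u,v in((172,140),(155,150),(200,125))])
E
```

```text
lid top [ 551.35167696 -219.36783545   49.        ] 169.0
knob [564.56787913  82.31811244] 54 19.075180599693308 [ 3.74257917 13.48995941]
[[660.0, 216.6], [555.0, 239.5], [516.6, 41.6], [623.4, 19.2]]
scale 0.9898939011020342
yaw -0.19275339094017074 org [574.99434741 131.90790562] nest [592.80741639 181.41239606] nest+3 [595.75185792 180.83771   ] knob [565.03312251  80.87091904]
[[-1.28878814 -2.38600832]
 [-0.26855811 -0.13599328]
 [ 0.39809807  2.12252706]
 [ 1.15924819  0.39947454]]
[[-0.931, 0.364, -0.0], [0.364, 0.931, -0.0], [0.0, -0.0, -1.0]] y ang 1.1980226790316102
stand [703.23675351 377.20440533   0.        ] stand2 [array([781., 327.,   0.]), array([749., 379.,   0.]), array([831., 239.,   0.])]
```

>>> {"op": "step_arm", "data": {"series": [[70, 15, -42, 0, 0.015], [70, 15, -42, 0, 0.015], [70, 15, -42, 0, 0.015], [70, 15, -42, 0, 0.015], [70, 15, -42, 0, 0.015], [70, 15, -42, 0, 0.015], [70, 15, -42, 0, 0.015], [70, 15, -42, 0, 0.015], [70, 15, -42, 0, 0.015], [70, 15, -42, 0, 0.015], [70, 15, -42, 0, 0.015], [70, 15, -42, 0, 0.015]], "grip_force": 25}}

```text
clock: 2.3
eef_pos: [426.3, 123.0, 231.7]
ee_rot: [0.301, 3.126, 0.001]
force: [0.3, 0.1, 1.1]
finger_gap: 69.9
gripper_force: 0.0
```

>>> {"op": "step_arm", "data": {"series": [[70, 14, -38, -9, 0], [70, 14, -38, -9, 0], [70, 14, -38, -9, 0], [70, 14, -38, -9, 0], [70, 14, -38, -9, 0], [70, 14, -38, -9, 0], [70, 14, -38, -9, 0], [70, 14, -38, -9, 0], [70, 13, -38, -9, 0], [70, 0, 0, -10, 0], [70, 0, 0, -10, 0], [70, 0, 0, 0, 0]]}}

```text
clock: 3.5
eef_pos: [550.0, -215.9, 128.9]
ee_rot: [-0.3, -3.125, -0.002]
force: [0.1, 1.2, -0.5]
finger_gap: 70.0
gripper_force: 0.0
```

```bash
python3 - <<'E'
from h import *
s=bot.snapshot("scene");t=bot.snapshot("top")
a=cv2.resize(s[200:320,240:400],(560,420),interpolation=cv2.INTER_CUBIC);b=cv2.resize(t[170:250,310:390],(240,240),interpolation=cv2.INTER_CUBIC)
b=np.vstack([b,np.zeros((180,240,3),np.uint8)]);cv2.imwrite("pics/pre.png",np.hstack([a,b]))
for c in("scene","top"):print([(w(d["point"],c).round(1).tolist(),round(d["score"],2)) for d in bot.tip_of("blue_jar_center",c)])
print(bot.get_obs()["eef_pos"])
E
```

```text
[([526.2, -122.7, 25.9], 0.97), ([591.0, -306.2, 26.5], 0.83), ([395.2, -294.0, 29.2], 0.61), ([551.7, -220.7, 27.9], 0.6)]
[([522.3, -125.7, 23.9], 0.58), ([474.8, -360.5, 25.6], 0.57)]
[ 551.19578716 -216.35164635  130.93929079]
```

View pics/pre.png

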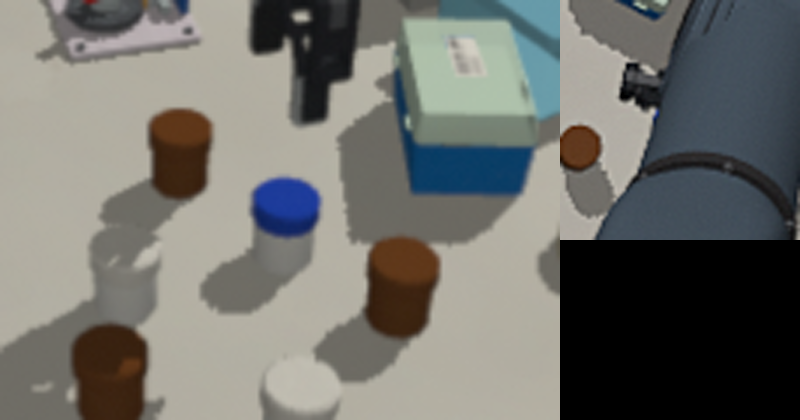

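The gripper is above the blue jar (lid at crop (286,205)) and clear of its neighbours. Going down to the lid.

>>> {"op": "step_arm", "data": {"series": [[70, 0, -4, -25, 0], [70, 0, 0, -25, 0], [70, 0, 0, -25, 0], [70, 0, 0, -20, 0], [70, 0, 0, -15, 0], [70, 0, 0, 0, 0], [35, 0, 0, 0, 0], [35, 0, 0, 0, 0], [35, 0, 0, 0, 0], [35, 0, 0, 0, 0], [35, 0, 0, 0, 0], [35, 0, 0, 0, 0]]}}

```text
clock: 4.9
eef_pos: [551.7, -221.4, 21.6]
ee_rot: [0.302, 3.125, -0.0]
force: [-1.3, 1.9, 6.5]
finger_gap: 43.7
gripper_force: 25.5
```

>>> {"op": "step_arm", "data": {"series": [[35, 0, 0, 20, 0], [35, 0, 0, 35, 0], [35, 0, 0, 35, 0], [35, 4, 38, 0, 0], [35, 4, 38, 0, 0], [35, 4, 38, 0, 0], [35, 4, 38, 0, 0], [35, 4, 38, 0, 0], [35, 4, 38, 0, 0], [35, 4, 38, 0, 0], [35, 4, 38, 0, 0], [35, 4, 38, 0, 0]]}}

```text
clock: 6.1
eef_pos: [587.0, 122.3, 111.0]
ee_rot: [0.302, 3.126, 0.001]
force: [0.5, 0.6, -0.4]
finger_gap: 43.9
gripper_force: 25.7
```

>>> {"op": "step_arm", "data": {"series": [[35, 8, 40, 0, 0], [35, 0, 18, -10, 0], [35, 0, 2, -10, 0], [35, 0, 0, 0, 0], [35, 0, 0, 0, 0]]}}

```text
clock: 6.6
eef_pos: [594.7, 178.3, 90.2]
ee_rot: [-0.306, -3.126, 0.002]
force: [-0.2, -0.3, -0.4]
finger_gap: 43.3
gripper_force: 25.7
```

```bash
python3 - <<'E'
from h import *
s=bot.snapshot("scene");t=bot.snapshot("top")
a=cv2.resize(s[140:240,210:330],(504,420),interpolation=cv2.INTER_CUBIC);b=cv2.resize(t[170:230,180:280],(290,174),interpolation=cv2.INTER_CUBIC)
b=np.vstack([b,np.zeros((246,290,3),np.uint8)]);cv2.imwrite("pics/nest.png",np.hstack([a,b]))
for c in("scene","top"):
  for q in("blue_jar_center","nest_seat","knob_grip"):print(q,[(w(d["point"],c).round(1).tolist(),round(d["score"],2)) for d in bot.tip_of(q,c)])
o=bot.get_obs();print(o["eef_pos"],o["force"],o["finger_gap"])
E
```

```text
blue_jar_center [([526.2, -120.6, 26.3], 0.96), ([396.0, -292.8, 25.6], 0.94), ([587.7, -303.1, 27.2], 0.69), ([594.1, 180.6, 95.7], 0.58), ([743.6, -323.3, 2.4], 0.51)]
nest_seat [([596.4, 182.9, 5.9], 0.94)]
knob_grip [([569.2, 83.3, 40.8], 0.73)]
blue_jar_center [([587.5, -300.2, 23.6], 0.69), ([391.8, -288.5, 28.2], 0.55), ([520.2, -124.1, 21.2], 0.5), ([590.6, 178.9, 99.2], 0.42)]
nest_seat [([595.1, 180.8, 5.6], 0.84), ([476.5, -360.8, 20.4], 0.65)]
knob_grip [([565.3, 85.8, 45.4], 0.7), ([478.8, -360.1, 27.0], 0.55), ([595.6, 186.3, 5.5], 0.47)]
[594.98788933 180.30694678  90.56100239] [-0.04575923  0.11999808 -0.50723542] 43.821043694311705
```

View pics/nest.png

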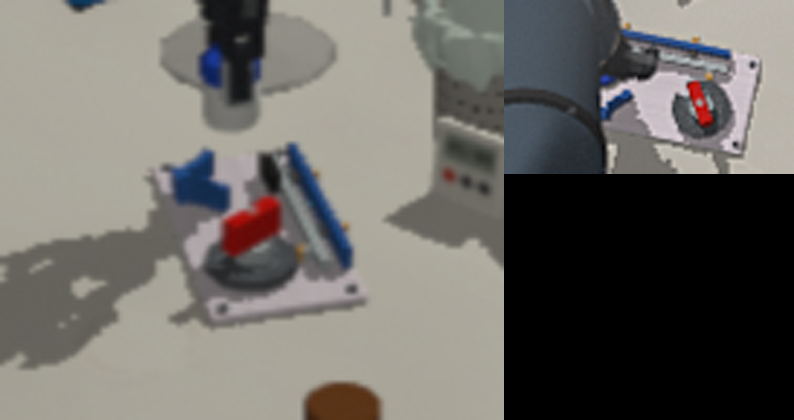

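The jar hangs above the V nest and the jaw is still back. I'll shift it a little and go down watching the force.

>>> {"op": "step_arm", "data": {"series": [[35, 3, 1.5, -20, 0], [35, 0, 0, -17, 0], [35, 0, 0, -5, 0], [35, 0, 0, -5, 0], [35, 0, 0, 0, 0]]}}

```text
clock: 7.5
eef_pos: [597.8, 182.0, 43.2]
ee_rot: [-0.302, -3.127, 0.0]
force: [0.6, 0.9, -0.7]
finger_gap: 43.3
gripper_force: 25.7
```

>>> {"op": "step_arm", "data": {"series": [[35, 0, 0, -5, 0], [35, 0, 0, -5, 0], [35, 0, 0, -2, 0], [35, 0, 0, 0, 0]]}}

```text
clock: 7.9
eef_pos: [597.7, 182.1, 31.0]
ee_rot: [-0.302, -3.127, 0.0]
force: [0.4, 0.3, -0.3]
finger_gap: 43.4
gripper_force: 25.7
```

>>> {"op": "step_arm", "data": {"series": [[35, 0, 0, -1, 0], [35, 0, 0, -1, 0], [35, 0, 0, 0, 0]]}}

```text
clock: 8.2
eef_pos: [597.8, 182.1, 29.3]
ee_rot: [0.302, 3.127, -0.0]
force: [0.8, 0.0, -0.6]
finger_gap: 43.7
gripper_force: 25.7
```

>>> {"op": "step_arm", "data": {"series": [[35, -1, 0.2, 0, 0], [35, 0, 0, 0, 0], [35, 0, 0, 0, 0]]}}

```text
clock: 8.5
eef_pos: [596.8, 182.4, 29.3]
ee_rot: [0.302, 3.127, 0.0]
force: [0.5, 1.0, 0.0]
finger_gap: 43.6
gripper_force: 25.7
```

>>> {"op": "step_arm", "data": {"series": [[35, -1, 0.2, 0, 0], [35, 0, 0, 0, 0], [35, 0, 0, 0, 0]]}}

```text
clock: 8.8
eef_pos: [595.8, 182.6, 29.3]
ee_rot: [0.302, 3.127, 0.0]
force: [0.3, 0.4, -0.1]
finger_gap: 43.8
gripper_force: 25.7
```

>>> {"op": "step_arm", "data": {"series": [[35, -1, 0.2, 0, 0], [35, 0, 0, 0, 0], [35, 0, 0, 0, 0]]}}

```text
clock: 9.1
eef_pos: [594.8, 182.7, 29.3]
ee_rot: [-0.302, -3.127, 0.0]
force: [0.3, -0.2, 0.0]
finger_gap: 43.5
gripper_force: 25.7
```

>>> {"op": "step_arm", "data": {"series": [[35, 0, 0, -1, 0], [35, 0, 0, 0, 0], [35, 0, 0, 0, 0]]}}

```text
clock: 9.4
eef_pos: [594.9, 182.8, 28.7]
ee_rot: [0.302, 3.127, 0.0]
force: [-2.4, -0.6, 5.2]
finger_gap: 43.4
gripper_force: 26.0
```

>>> {"op": "step_arm", "data": {"series": [[35, 0, 0, 0.7, 0], [35, -1, 0.2, 0, 0], [35, 0, 0, 0, 0], [35, 0, 0, 0, 0]]}}

```text
clock: 9.8
eef_pos: [594.0, 183.0, 28.9]
ee_rot: [0.302, 3.127, 0.0]
force: [-0.9, 0.2, -0.5]
finger_gap: 43.5
gripper_force: 25.7
```

>>> {"op": "step_arm", "data": {"series": [[35, -1, 0.2, 0, 0], [35, 0, 0, 0, 0], [35, 0, 0, 0, 0]]}}

```text
clock: 10.1
eef_pos: [593.4, 183.2, 29.1]
ee_rot: [0.302, 3.126, 0.0]
force: [2.6, 1.0, -0.6]
finger_gap: 43.2
gripper_force: 25.6
```

>>> {"op": "step_arm", "data": {"series": [[35, 2, -0.4, 0, 0], [35, 0, 0, -0.3, 0], [35, 0, 0, 0, 0], [60, 0, 0, 0, 0], [60, 0, 0, 0, 0], [60, 0, 0, 0, 0], [60, 0, 0, 10, 0], [60, 0, 0, 30, 0], [60, 0, 0, 40, 0], [60, 0, 0, 30, 0], [60, 0, 0, 0, 0]]}}

```text
clock: 11.2
eef_pos: [597.4, 183.1, 143.9]
ee_rot: [0.302, 3.12, 0.005]
force: [0.5, 0.2, -0.0]
finger_gap: 60.1
gripper_force: 0.0
```

```bash
python3 - <<'E'
from h import *
s=bot.snapshot("scene");
cv2.imwrite("pics/nest2.png",cv2.resize(s[150:230,220:320],(600,480),interpolation=cv2.INTER_CUBIC))
c="scene"
for q in("blue_jar_center","nest_seat","knob_grip"):print(q,[(w(d["point"],c).round(1).tolist(),round(d["score"],2)) for d in bot.tip_of(q,c)])
o=bot.get_obs();print(o["eef_pos"],o["force"],o["finger_gap"],o["joint_pos"],o["moment"])
E
```

```text
blue_jar_center [([526.1, -125.5, 24.7], 0.9), ([395.7, -294.9, 25.3], 0.75), ([590.0, -304.8, 25.8], 0.59), ([595.1, 180.6, 35.0], 0.5), ([747.8, -320.2, -0.6], 0.33)]
nest_seat [([596.6, 179.7, 3.6], 0.79)]
knob_grip [([566.2, 84.2, 12.4], 0.71), ([571.1, 83.9, 43.4], 0.66)]
[594.16191112 182.64774795 138.0638255 ] [ 0.10445952 -0.78468449 -0.07057713] 59.99540655592878 [-0.50844956  0.59837098  0.21767623  1.70512412 -0.16173868  0.85707878
  1.15698229] [-0.0152186   0.0158954  -0.02430515]
```

View pics/nest2.png

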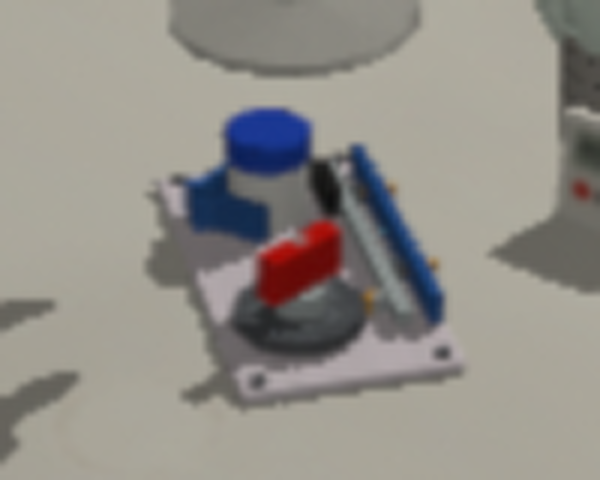

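The jar stands upright in the V, with the jaw back. Next I'll move over the knob (about 566, 82.5) with the fingers across the bar.

>>> {"op": "step_arm", "data": {"series": [[45, -7, -25, 0, 0.13], [45, -7, -25, 0, 0.13], [45, -7, -25, 0, 0.13], [45, -7, -25, 0, 0.136], [45, 0, 0, -30, 0], [45, 0, 0, -20, 0], [45, 0, 0, 0, 0], [45, 0, 0, 0, 0]]}}

```text
clock: 12.2
eef_pos: [566.4, 82.7, 88.1]
ee_rot: [0.521, -3.096, 0.0]
force: [0.4, 0.2, 0.2]
finger_gap: 44.9
gripper_force: 0.0
```

```bash
python3 - <<'E'
from h import *
s=bot.snapshot("scene")
cv2.imwrite("pics/knob.png",cv2.resize(s[150:230,220:320],(600,480),interpolation=cv2.INTER_CUBIC))
o=bot.get_obs();r=o["ee_rot"];print(o["eef_pos"],o["force"],o["joint_pos"],o["moment"],(2*np.arctan2(r[1],r[0])-np.pi/2)%np.pi)
E
```

```text
[566.93619894  82.9043556   88.84465558] [0.60689954 0.15983564 0.43655435] [-0.26176928  0.5904391   0.05318665  1.87743512 -0.04731808  0.67532921
  1.72356921] [ 0.02150453 -0.01001437  0.03661851] 1.9041889044233375
```

View pics/knob.png

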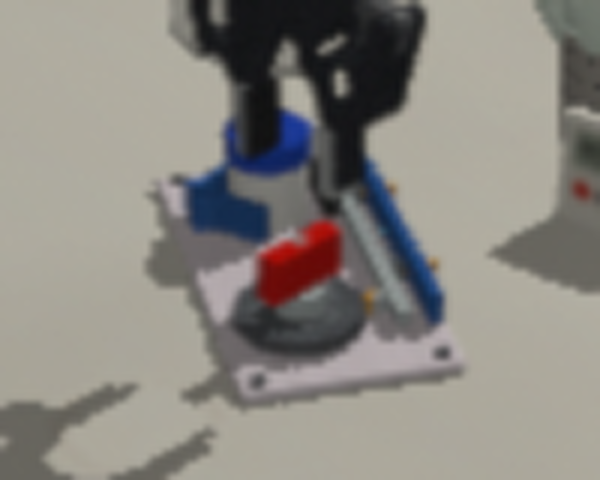

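The fingers straddle the red bar, seen from above and clear of the jar. Going down to close on it.

>>> {"op": "step_arm", "data": {"series": [[45, 0, 0, -20, 0], [45, 0, 0, -20, 0], [45, 0, 0, -15, 0], [45, 0, 0, -9, 0], [45, 0, 0, 0, 0]], "grip_force": 30}}

```text
clock: 12.75
eef_pos: [566.6, 82.9, 24.4]
ee_rot: [0.521, -3.097, 0.0]
force: [-0.2, -0.2, 0.0]
finger_gap: 44.9
gripper_force: 0.0
```

>>> {"op": "step_arm", "data": {"series": [[20, 0, 0, 0, 0], [20, 0, 0, 0, 0], [20, 0, 0, 0, 0], [20, 0, 0, 0, 0]]}}

```text
clock: 13.15
eef_pos: [567.3, 83.5, 25.8]
ee_rot: [-0.521, 3.096, 0.001]
force: [-2.2, 2.5, 7.0]
finger_gap: 23.5
gripper_force: 29.4
```

>>> {"op": "step_arm", "data": {"series": [[5, 0, 0, 0, 0], [5, 0, 0, 0, 0], [5, 0, 0, 0, 0], [5, 0, 0, 0, 0], [5, 0, 0, 0, 0]]}}

```text
clock: 13.65
eef_pos: [567.3, 83.4, 25.8]
ee_rot: [-0.521, 3.096, 0.001]
force: [-2.3, 3.1, 7.0]
finger_gap: 23.2
gripper_force: 29.4
```

```bash
cat > st.py <<'E'
from h import *
o=bot.get_obs();r=o["ee_rot"];print(o["clock"],o["eef_pos"].round(1),o["force"].round(1),"M",np.array(o["moment"]).round(3),"ang",round((2*np.arctan2(r[1],r[0])-np.pi/2)%np.pi,4),o["finger_gap"],"tau7",o["tau"][6])
E
python3 st.py
```

```text
13.65 [567.3  83.4  25.8] [-2.3  3.1  7. ] M [0.581 0.457 0.039] ang 1.9044 23.24367343514586 tau7 0.010402303305454552
```

Closing stopped at 23 mm with an upward force, so the tips met the hub below the bar. I'll open, raise the hand 6 mm and close again.

>>> {"op": "step_arm", "data": {"series": [[40, 0, 0, 0, 0], [40, 0, 0, 0, 0], [40, 0, 0, 6, 0], [40, 0, 0, 0, 0], [5, 0, 0, 0, 0], [5, 0, 0, 0, 0], [5, 0, 0, 0, 0], [5, 0, 0, 0, 0], [5, 0, 0, 0, 0], [5, 0, 0, 0, 0]]}}

```text
clock: 14.65
eef_pos: [566.7, 83.3, 30.9]
ee_rot: [0.521, -3.098, -0.001]
force: [-2.1, 1.0, 5.3]
finger_gap: 13.2
gripper_force: 31.9
```

```bash
python3 st.py
```

```text
14.65 [566.7  83.3  30.9] [-2.1  1.   5.3] M [ 0.354  0.401 -0.04 ] ang 1.9043 13.159108849600084 tau7 0.060958536341786385
```

>>> {"op": "step_arm", "data": {"series": [[5, 0, 0, 0, -0.05], [5, 0, 0, 0, -0.05], [5, 0, 0, 0, -0.05], [5, 0, 0, 0, -0.05], [5, 0, 0, 0, -0.05], [5, 0, 0, 0, 0]]}}

```text
clock: 15.25
eef_pos: [566.7, 83.1, 30.9]
ee_rot: [0.129, -3.139, -0.0]
force: [-0.6, 1.7, 6.0]
finger_gap: 13.1
gripper_force: 32.0
```

```bash
python3 st.py
```

```text
15.25 [566.7  83.1  30.9] [-0.6  1.7  6. ] M [ 0.234  0.401 -0.037] ang 1.6528 13.11983209309611 tau7 -0.48278845846652985
```

>>> {"op": "step_arm", "data": {"series": [[5, 0, 0, 0, -0.03], [5, 0, 0, 0, -0.03], [5, 0, 0, 0, 0]]}}

```text
clock: 15.55
eef_pos: [566.7, 83.1, 30.9]
ee_rot: [0.036, -3.141, -0.0]
force: [-1.7, 1.3, 5.9]
finger_gap: 13.6
gripper_force: 32.0
```

```bash
python3 st.py
```

```text
15.55 [566.7  83.1  30.9] [-1.7  1.3  5.9] M [0.234 0.351 0.031] ang 1.5936 13.645404127487147 tau7 -0.33795428462326527
```

>>> {"op": "step_arm", "data": {"series": [[5, 0, 0, 0, -0.03], [5, 0, 0, 0, -0.03], [5, 0, 0, 0, 0]]}}

```text
clock: 15.85
eef_pos: [566.7, 83.0, 30.9]
ee_rot: [-0.059, -3.141, -0.0]
force: [-1.6, 2.1, 5.7]
finger_gap: 13.4
gripper_force: 32.0
```

```bash
python3 st.py
```

```text
15.85 [566.7  83.   30.9] [-1.6  2.1  5.7] M [0.151 0.362 0.001] ang 1.5335 13.42337624909025 tau7 -0.3529692627489567
```

>>> {"op": "step_arm", "data": {"series": [[5, 0, 0, 0, -0.03], [5, 0, 0, 0, -0.03], [5, 0, 0, 0, 0]]}}

```text
clock: 16.15
eef_pos: [566.7, 83.0, 30.9]
ee_rot: [-0.153, -3.138, -0.0]
force: [-1.4, 1.0, 5.3]
finger_gap: 13.6
gripper_force: 32.0
```

```bash
python3 st.py;python3 - <<'E'
from h import *
s=bot.snapshot("scene")
cv2.imwrite("pics/turn.png",cv2.resize(s[150:230,220:320],(600,480),interpolation=cv2.INTER_CUBIC))
E
```

```text
16.15 [566.7  83.   30.9] [-1.4  1.   5.3] M [ 0.158  0.408 -0.008] ang 1.4734 13.60256825442471 tau7 -0.314409714192152
```

View pics/turn.png

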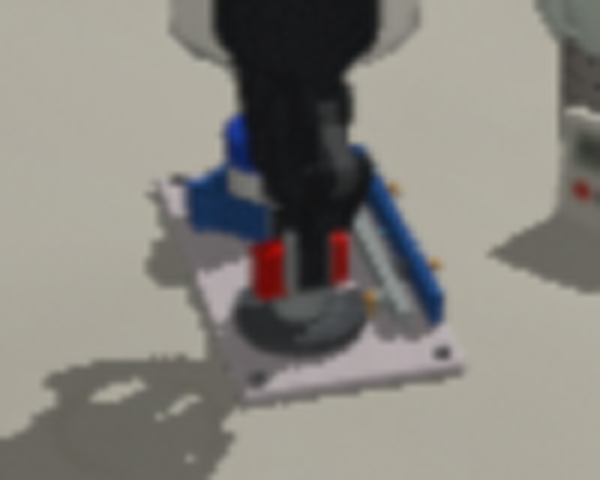

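The fingers hold the bar at (300,265) and it turns with them. The jaw is still held back. I'll go on in small steps and also compare the jaw region between pictures.

```bash
cat >> st.py <<'E'
s=bot.snapshot("scene");r=cv2.imread("pics/scene0.png")
d=cv2.absdiff(s,r)[186:206,278:294].astype(float);print("jawdiff",d.mean().round(2), "jaw",[(w(q["point"],"scene").round(0).tolist(),round(q["score"],2)) for q in bot.tip_of("jaw","scene")][:1])
E
python3 st.py
```

```text
16.2 [566.7  83.   30.9] [-1.   0.8  4.6] M [0.194 0.411 0.045] ang 1.474 13.457349620049847 tau7 -0.09417593479156494
jawdiff 4.88 jaw [([622.0, 173.0, 10.0], 0.51)]
```

>>> {"op": "step_arm", "data": {"series": [[5, 0, 0, 0, -0.03], [5, 0, 0, 0, -0.03], [5, 0, 0, 0, 0]]}}

```text
clock: 16.6
eef_pos: [566.7, 83.0, 30.9]
ee_rot: [-0.247, -3.132, -0.0]
force: [-1.9, 0.8, 6.3]
finger_gap: 13.3
gripper_force: 32.0
```

```bash
python3 st.py
```

```text
16.6 [566.7  83.   30.9] [-1.9  0.8  6.3] M [0.17  0.378 0.081] ang 1.4135 13.31933176628593 tau7 -0.37987539544701576
jawdiff 4.72 jaw [([623.0, 174.0, 7.0], 0.48)]
```

>>> {"op": "step_arm", "data": {"series": [[5, 0, 0, 0, -0.03], [5, 0, 0, 0, -0.03], [5, 0, 0, 0, 0]]}}

```text
clock: 17.0
eef_pos: [566.7, 82.9, 30.9]
ee_rot: [-0.341, -3.123, -0.0]
force: [-2.0, 0.8, 5.4]
finger_gap: 13.3
gripper_force: 32.0
```

```bash
python3 st.py
```

```text
17.0 [566.7  82.9  30.9] [-2.   0.8  5.4] M [ 0.153  0.352 -0.075] ang 1.3533 13.31469492618922 tau7 -0.30413744039833546
jawdiff 4.67 jaw [([622.0, 175.0, 10.0], 0.48)]
```

>>> {"op": "step_arm", "data": {"series": [[5, 0, 0, 0, -0.03], [5, 0, 0, 0, -0.03], [5, 0, 0, 0, 0]]}}

```text
clock: 17.4
eef_pos: [566.7, 82.9, 30.9]
ee_rot: [-0.434, -3.111, -0.0]
force: [-1.8, 1.1, 5.6]
finger_gap: 13.3
gripper_force: 32.0
```

```bash
python3 st.py
```

```text
17.4 [566.7  82.9  30.9] [-1.8  1.1  5.6] M [0.082 0.394 0.022] ang 1.2934 13.314780088388835 tau7 -0.305820582434535
jawdiff 4.74 jaw [([623.0, 172.0, 7.0], 0.39)]
```

>>> {"op": "step_arm", "data": {"series": [[5, 0, 0, 0, -0.03], [5, 0, 0, 0, -0.03], [5, 0, 0, 0, 0]]}}

```text
clock: 17.8
eef_pos: [566.7, 82.8, 30.9]
ee_rot: [-0.528, -3.097, 0.0]
force: [-1.3, 0.5, 5.1]
finger_gap: 13.3
gripper_force: 32.1
```

```bash
python3 st.py
```

```text
17.8 [566.7  82.8  30.9] [-1.3  0.5  5.1] M [0.032 0.393 0.068] ang 1.2333 13.290516253806722 tau7 -0.35699925385415554
jawdiff 5.01 jaw []
```

>>> {"op": "step_arm", "data": {"series": [[5, 0, 0, 0, -0.03], [5, 0, 0, 0, -0.03], [5, 0, 0, 0, 0]]}}

```text
clock: 18.2
eef_pos: [566.7, 82.8, 30.9]
ee_rot: [-0.62, -3.079, 0.0]
force: [-0.8, 0.3, 6.1]
finger_gap: 13.1
gripper_force: 32.1
```

```bash
python3 st.py
```

```text
18.2 [566.7  82.8  30.9] [-0.8  0.3  6.1] M [0.073 0.425 0.048] ang 1.1733 13.105296194406481 tau7 -0.37354063242673874
jawdiff 4.85 jaw [([623.0, 174.0, 11.0], 0.62)]
```

>>> {"op": "step_arm", "data": {"series": [[5, 0, 0, 0, -0.03], [5, 0, 0, 0, -0.03], [5, 0, 0, 0, 0]]}}

```text
clock: 18.6
eef_pos: [566.6, 82.7, 30.9]
ee_rot: [-0.713, -3.059, 0.0]
force: [-1.5, 0.9, 4.8]
finger_gap: 13.3
gripper_force: 32.0
```

```bash
python3 st.py
```

```text
18.6 [566.6  82.7  30.9] [-1.5  0.9  4.8] M [ 0.034  0.448 -0.112] ang 1.1129 13.293288964971993 tau7 -0.21536558400839567
jawdiff 4.15 jaw [([625.0, 172.0, 12.0], 0.64)]
```

>>> {"op": "step_arm", "data": {"series": [[5, 0, 0, 0, -0.03], [5, 0, 0, 0, 0]]}}

```text
clock: 18.9
eef_pos: [566.6, 82.7, 30.9]
ee_rot: [-0.759, -3.048, 0.0]
force: [-1.9, 0.3, 5.9]
finger_gap: 13.4
gripper_force: 32.0
```

```bash
python3 st.py
```

```text
18.9 [566.6  82.7  30.9] [-1.9  0.3  5.9] M [ 0.033  0.445 -0.108] ang 1.0828 13.447534383075649 tau7 -0.16263424884527922
jawdiff 4.95 jaw [([622.0, 174.0, 10.0], 0.65)]
```

>>> {"op": "step_arm", "data": {"series": [[5, 0, 0, 0, -0.03], [5, 0, 0, 0, 0]]}}

```text
clock: 19.2
eef_pos: [566.6, 82.7, 30.9]
ee_rot: [-0.805, -3.036, 0.0]
force: [-2.3, -0.3, 5.5]
finger_gap: 13.6
gripper_force: 32.0
```

```bash
python3 st.py
```

```text
19.2 [566.6  82.7  30.9] [-2.3 -0.3  5.5] M [ 0.059  0.549 -0.336] ang 1.0525 13.639938541256306 tau7 0.06800940725952387
jawdiff 8.14 jaw [([620.0, 175.0, 9.0], 0.69)]
```

The nose is now slipping in: the moment is -0.34 and the jaw has begun to move.

>>> {"op": "step_arm", "data": {"series": [[5, 0, 0, 0, -0.02], [5, 0, 0, 0, 0]]}}

```text
clock: 19.5
eef_pos: [566.6, 82.6, 30.9]
ee_rot: [-0.835, -3.028, 0.0]
force: [-1.8, 0.6, 5.5]
finger_gap: 13.4
gripper_force: 32.0
```

```bash
python3 st.py
```

```text
19.5 [566.6  82.6  30.9] [-1.8  0.6  5.5] M [-0.002  0.469 -0.297] ang 1.0328 13.398519420922323 tau7 0.09417780674993992
jawdiff 11.05 jaw [([620.0, 175.0, 9.0], 0.65)]
```

>>> {"op": "step_arm", "data": {"series": [[5, 0, 0, 0, -0.02], [5, 0, 0, 0, 0]]}}

```text
clock: 19.8
eef_pos: [566.6, 82.7, 30.9]
ee_rot: [-0.865, -3.02, 0.0]
force: [-2.2, 0.0, 5.0]
finger_gap: 13.6
gripper_force: 32.0
```

```bash
python3 st.py
```

```text
19.8 [566.6  82.7  30.9] [-2.2  0.   5. ] M [ 0.028  0.448 -0.203] ang 1.0129 13.590747861043836 tau7 0.003103448325418867
jawdiff 13.36 jaw [([617.0, 175.0, 13.0], 0.51)]
```

>>> {"op": "step_arm", "data": {"series": [[5, 0, 0, 0, -0.02], [5, 0, 0, 0, 0]]}}

```text
clock: 20.1
eef_pos: [566.6, 82.6, 30.9]
ee_rot: [-0.894, -3.011, 0.0]
force: [-2.0, -0.5, 5.5]
finger_gap: 13.1
gripper_force: 32.0
```

```bash
python3 st.py
```

```text
20.1 [566.6  82.6  30.9] [-2.  -0.5  5.5] M [-0.08   0.437 -0.007] ang 0.9933 13.13047799281613 tau7 -0.1714452775195241
jawdiff 13.46 jaw [([617.0, 174.0, 10.0], 0.6)]
```

The jaw has dropped and the moment is near zero. Now gently on to the notch's end, with averaged readings.

```bash
cat > mz.py <<'E'
from h import *
a=[]
for i in range(3):
    o=bot.get_obs();a.append((o["moment"][2],o["tau"][6]));bot.snapshot("scene")
r=o["ee_rot"];print(o["clock"],"Mz,tau7",np.mean(a,0).round(3),"ang",round((2*np.arctan2(r[1],r[0])-np.pi/2)%np.pi,4))
E
python3 mz.py
```

```text
20.3 Mz,tau7 [-0.011  0.02 ] ang 0.9939
```

>>> {"op": "step_arm", "data": {"series": [[5, 0, 0, 0, -0.02], [5, 0, 0, 0, 0]]}}

```text
clock: 20.55
eef_pos: [566.6, 82.7, 30.9]
ee_rot: [-0.924, -3.002, 0.0]
force: [-1.8, 0.2, 6.1]
finger_gap: 13.3
gripper_force: 32.0
```

```bash
python3 mz.py
```

```text
20.65 Mz,tau7 [-0.048 -0.068] ang 0.9739
```

>>> {"op": "step_arm", "data": {"series": [[5, 0, 0, 0, -0.015], [5, 0, 0, 0, 0]]}}

```text
clock: 20.9
eef_pos: [566.6, 82.6, 30.9]
ee_rot: [-0.947, -2.995, 0.0]
force: [-1.9, -0.7, 5.4]
finger_gap: 13.4
gripper_force: 32.0
```

```bash
python3 mz.py
```

```text
21.0 Mz,tau7 [-0.037 -0.043] ang 0.9589
```

>>> {"op": "step_arm", "data": {"series": [[5, 0, 0, 0, -0.015], [5, 0, 0, 0, 0]]}}

```text
clock: 21.25
eef_pos: [566.6, 82.6, 30.9]
ee_rot: [-0.969, -2.988, 0.0]
force: [-2.4, -0.3, 5.9]
finger_gap: 13.3
gripper_force: 32.0
```

```bash
python3 mz.py
```

```text
21.35 Mz,tau7 [-0.017 -0.043] ang 0.9439
```

>>> {"op": "step_arm", "data": {"series": [[5, 0, 0, 0, -0.015], [5, 0, 0, 0, 0]]}}

```text
clock: 21.6
eef_pos: [566.6, 82.6, 30.9]
ee_rot: [-0.992, -2.981, 0.0]
force: [-2.2, 0.2, 5.9]
finger_gap: 13.7
gripper_force: 32.0
```

```bash
python3 mz.py
```

```text
21.7 Mz,tau7 [ 0.012 -0.043] ang 0.9289
```

>>> {"op": "step_arm", "data": {"series": [[5, 0, 0, 0, -0.015], [5, 0, 0, 0, 0]]}}

```text
clock: 21.95
eef_pos: [566.6, 82.6, 30.9]
ee_rot: [-1.014, -2.973, 0.0]
force: [-2.4, -0.1, 6.6]
finger_gap: 13.2
gripper_force: 32.0
```

```bash
python3 mz.py
```

```text
22.05 Mz,tau7 [-0.051 -0.043] ang 0.9139
```

>>> {"op": "step_arm", "data": {"series": [[5, 0, 0, 0, -0.01], [5, 0, 0, 0, 0]]}}

```text
clock: 22.3
eef_pos: [566.6, 82.6, 30.9]
ee_rot: [-1.029, -2.968, 0.0]
force: [-2.3, 0.1, 6.5]
finger_gap: 13.3
gripper_force: 32.0
```

```bash
python3 mz.py
```

```text
22.4 Mz,tau7 [-0.001 -0.019] ang 0.9039
```

>>> {"op": "step_arm", "data": {"series": [[5, 0, 0, 0, -0.01], [5, 0, 0, 0, 0]]}}

```text
clock: 22.65
eef_pos: [566.6, 82.6, 30.9]
ee_rot: [-1.043, -2.963, 0.0]
force: [-2.0, 0.4, 6.1]
finger_gap: 13.5
gripper_force: 32.0
```

```bash
python3 mz.py
```

```text
22.75 Mz,tau7 [-0.044 -0.019] ang 0.8939
```

>>> {"op": "step_arm", "data": {"series": [[5, 0, 0, 0, -0.01], [5, 0, 0, 0, 0]]}}

```text
clock: 23.0
eef_pos: [566.6, 82.6, 30.9]
ee_rot: [-1.058, -2.958, 0.0]
force: [-1.1, -0.3, 6.0]
finger_gap: 13.6
gripper_force: 32.0
```

```bash
python3 mz.py
```

```text
23.1 Mz,tau7 [-0.017 -0.019] ang 0.8839
```

>>> {"op": "step_arm", "data": {"series": [[5, 0, 0, 0, -0.012], [5, 0, 0, 0, 0]]}}

```text
clock: 23.35
eef_pos: [566.6, 82.6, 30.9]
ee_rot: [-1.076, -2.951, 0.0]
force: [-2.5, -0.2, 6.5]
finger_gap: 13.4
gripper_force: 32.1
```

```bash
python3 mz.py
```

```text
23.45 Mz,tau7 [-0.02  -0.029] ang 0.8719
```

>>> {"op": "step_arm", "data": {"series": [[5, 0, 0, 0, -0.012], [5, 0, 0, 0, 0]]}}

```text
clock: 23.7
eef_pos: [566.6, 82.6, 30.9]
ee_rot: [-1.094, -2.945, 0.0]
force: [-2.5, 0.1, 5.8]
finger_gap: 13.6
gripper_force: 32.1
```

```bash
python3 mz.py
```

```text
23.8 Mz,tau7 [-0.016 -0.029] ang 0.8599
```

>>> {"op": "step_arm", "data": {"series": [[5, 0, 0, 0, -0.012], [5, 0, 0, 0, 0]]}}

```text
clock: 24.05
eef_pos: [566.6, 82.6, 30.9]
ee_rot: [-1.111, -2.938, 0.0]
force: [-1.8, -0.2, 5.5]
finger_gap: 13.2
gripper_force: 32.1
```

```bash
python3 mz.py
```

```text
24.15 Mz,tau7 [-0.061 -0.029] ang 0.8478
```

>>> {"op": "step_arm", "data": {"series": [[5, 0, 0, 0, -0.012], [5, 0, 0, 0, 0]]}}

```text
clock: 24.4
eef_pos: [566.6, 82.6, 30.9]
ee_rot: [-1.129, -2.931, 0.0]
force: [-2.3, -0.1, 6.0]
finger_gap: 13.7
gripper_force: 32.1
```

```bash
python3 mz.py
```

```text
24.5 Mz,tau7 [-0.053 -0.029] ang 0.8358
```

>>> {"op": "step_arm", "data": {"series": [[5, 0, 0, 0, -0.012], [5, 0, 0, 0, 0]]}}

```text
clock: 24.75
eef_pos: [566.6, 82.6, 30.9]
ee_rot: [-1.146, -2.925, 0.0]
force: [-2.3, 0.2, 6.5]
finger_gap: 13.6
gripper_force: 32.1
```

```bash
python3 mz.py
```

```text
24.85 Mz,tau7 [ 0.065 -0.123] ang 0.824
```

>>> {"op": "step_arm", "data": {"series": [[5, 0, 0, 0, -0.012], [5, 0, 0, 0, 0]]}}

```text
clock: 25.1
eef_pos: [566.6, 82.6, 30.9]
ee_rot: [-1.163, -2.918, 0.0]
force: [-2.4, -0.2, 4.8]
finger_gap: 13.9
gripper_force: 32.5
```

```bash
python3 mz.py
```

```text
25.2 Mz,tau7 [ 0.192 -0.271] ang 0.8124
```

The end has been felt: the torque is about 0.24 N m above baseline. I'll hold, check it, then let go.

>>> {"op": "step_arm", "data": {"series": [[5, 0, 0, 0, 0], [5, 0, 0, 0, 0], [5, 0, 0, 0, 0], [5, 0, 0, 0, 0], [5, 0, 0, 0, 0], [5, 0, 0, 0, 0]]}}

```text
clock: 25.85
eef_pos: [566.6, 82.6, 30.9]
ee_rot: [-1.163, -2.918, 0.0]
force: [-1.4, -0.7, 5.9]
finger_gap: 13.4
gripper_force: 32.4
```

```bash
python3 mz.py
```

```text
25.95 Mz,tau7 [ 0.214 -0.206] ang 0.8125
```

>>> {"op": "step_arm", "data": {"series": [[40, 0, 0, 0, 0], [40, 0, 0, 0, 0], [40, 0, 0, 0, 0], [40, 0, 0, 5, 0], [40, 0, 0, 15, 0], [40, 0, 0, 35, 0], [40, 0, 0, 45, 0], [40, 0, 0, 45, 0], [40, -20, 0, 30, 0], [40, -40, -20, 0, 0], [40, -20, -40, 0, 0], [40, 0, 0, 0, 0]]}}

```text
clock: 27.2
eef_pos: [483.8, 17.9, 206.8]
ee_rot: [-1.172, -2.915, 0.001]
force: [0.5, -0.9, 0.6]
finger_gap: 39.9
gripper_force: 0.0
```

```bash
python3 - <<'E'
from h import *
s=bot.snapshot("scene");t=bot.snapshot("top")
a=cv2.resize(s[150:230,220:320],(500,400),interpolation=cv2.INTER_CUBIC);b=cv2.resize(t[170:230,190:265],(300,240),interpolation=cv2.INTER_CUBIC)
b=np.vstack([b,np.zeros((160,300,3),np.uint8)]);cv2.imwrite("pics/end.png",np.hstack([a,b]))
print(bot.get_obs()["force"])
E
```

```text
[1.32589027 0.72899444 0.48897733]
```

View pics/end.png

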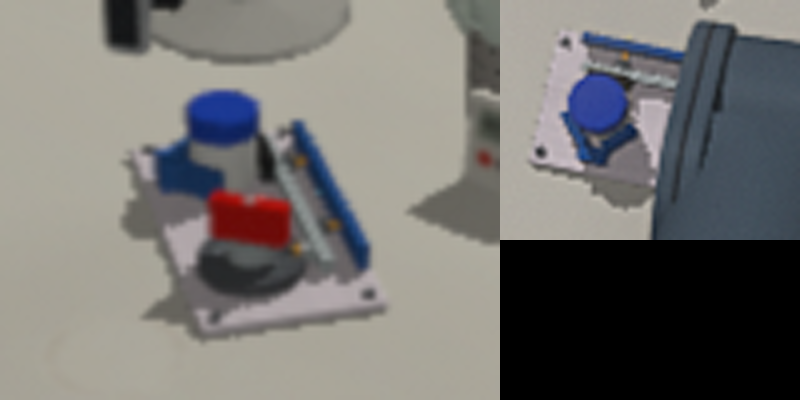

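The jar is seated in the V with the jaw's pad against it, away from the wall. The nose sits in the notch and the robot is clear of everything.

```bash
python3 -c "
from bench import bot
print(bot.hand_in())"
```

```text
the job is handed in; nothing more can be done
None
```

The blue-lidded jar is gripped in the V nest, the knob was turned clockwise to the notch's end and held snug at about 0.24 N m for over half a second, then released. The job was handed in at about 27 s, with no result returned. When I first closed on the knob, the fingers met its hub lightly, so I raised them 6 mm and gripped again.

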